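Spice canister into its well in the graded stand

ROBOT

A 6-joint arm with a two-finger parallel gripper is mounted at the origin on the work surface. World frame = base frame: x ahead of the robot, y to its left, z up, the work surface at z = 0. Lengths are in m, angles in rad, forces in N, time in s.
With the tool pointing down it reaches from about 0.35 to 1 m from the base axis. Payload 7.1 kg.
Tool frame: the origin (TCP) lies at the very end of the fingers, on their centre line; the grasp point (between the pads) lies 19 mm behind it; z points along the fingers, y is the direction in which the jaws open and shut (so a half turn about z gives the same grasp; the last joint's range is limited). The gripper opens to 85 mm and grips with 20 to 120 N. Pads are 22 mm wide; open, the fingers measure 114 mm over their backs; the gripper's body (76 mm by 85 mm) begins 54 mm behind the grasp point. The pads swing forward as they close: fully open they stand 13 mm farther back than shut.
Start: joints at [-1.349, 0.423, 1.63, -0, 1.089, -0.019], TCP at [0.149, -0.607, 0.231] pointing down, gripper open.
Joint ranges: [-3, 3], [-0.9, 2.11], [0.09, 2.58], [-1.31, 4.45], [0.11, 2.69], [-2.54, 2.54]. Speed limits (rad/s): [2.39, 2.39, 3.01, 3.14, 3.14, 3.14].

INTERFACE

Orientations are given as a unit quaternion [w, x, y, z].
In Python, from bench import * gives the robot as it stands. The module is installed in compiled form; this text tells all that it offers.
- The arm moves only by the tool servo_tool, never from a script. Its argument "targets" is a list of rows, each an object with "gripper": the finger opening in m, from 0 to 0.0854; "dp": the shift along the tool's x, y, z in m, a list of three; "rot": the turn, a rotation vector about the tool's x, y, z in rad, a list of three. In form: [{"gripper": gripper, "dp": [tx, ty, tz], "rot": [wx, wy, wz]}, ...]. A call has 1 to 5 rows; each row is the pose to reach, as a shift and turn from the pose measured when the call began, along the tool's axes at that moment; what a row does not reach only later rows make up. A row lasts 1/8 s, in which the tool goes at most 62.5 mm and 10.7 degrees, less where a joint would pass 70% of its speed; a pose out of reach is approached as far as the arm can. A call with a gripper value outside its range is refused whole. The fingers move at their own pace and stop on an object; the grip force is fixed at half the most. Time passes only in rows, so rows that repeat a pose let the fingers close. It gives the time, the measured TCP pose, the force and the opening at its end, in the units of the state.
- get_state(): the state, without advancing time (a new reading comes with each control period).
- read_camera(name): name is "side" or "top" or "wrist"; returns the picture (384x512x3 uint8, blue, green, red); there is no depth.
- camera_model(name): a dict with "camera_matrix" (3x3 intrinsics, pixels), "dist_coeffs" ([k1, k2, p1, p2, k3] as OpenCV has them; the pictures are not rectified), "rvec" (rotation vector, rad) and "tvec" (3), from world to camera coordinates, as OpenCV has them. Camera axes: x right, y down, z forward; pixel columns grow to the right and rows downward; lengths in m; the calibration is good to about 2 mm. A picture is of the moment at which its call begins: read the wrist's pose just before it. camera_model takes no time and is no camera call; for the wrist camera it gives the pose at the moment of the call.
- close_job(): hands the job in, once; it reports no verdict.
Trained networks look in the newest picture that a camera, given by its name, has taken for a name from the list of things; names that differ only in an ending like _2 or _b are one class to them, and where a whole thing is asked for, a point or a joint stands for the part that bears it (a point fixed in the world has none). Each returns a list of dicts, best first, with "confidence" (0 to 1); they miss things now and then, are a little off and sometimes report something else, mostly with a low value. They report only what shows in the picture. A call takes as long as a camera call.
- recognise(target, camera): "pixel" ([column, row] in pixels, amid what is visible of it).
The state is a dict: "clock": time; "joints": joint angles; "joint_velocities": joint speeds; "effort": joint torques, N m; "tool_pos": TCP position; "orientation": TCP orientation; "force": force on the tool from outside, world axes, zero at the start; "wrist_torque": the same for the moment, N m; "grip_width": finger opening in m.
Only numpy, scipy, OpenCV 4.12 (cv2) and the standard library are available. Lean on these libraries where they do the work, as an engineer would, in place of code of your own. Each camera call takes 0.05 s, during which the arm holds its last target. There are 200 camera calls.

TASK

Put the slim steel spice canister with the green lid away in the wooden stand: set it upright, fully down, in the well made for its diameter (the smallest one it fits into), lowering it in rather than dropping it from above, and let go. Leave the white-lidded and black-lidded canisters where they are.

Things in the scene. Friction and masses are not known exactly. Their poses are not given: they have to be found in the camera images.
- green_canister_centre (a point): Centre (half-way up, on the axis) of the canister to put away: upright brushed-steel cylinder, 42 mm diameter, 100 mm tall, its top 17 mm a green lid of the same diameter; about 0.16 kg; z is its axis, up. It stands loose on the worktop (centre 50 mm up), on the robot's right, among other things; can be gripped at any yaw.
- stand: Pale wooden block fixed on the worktop, 110 (x) by 300 (y) by 40 mm high; origin: centre of its underside; z up, turned up to 0.35 rad. A graded row of four round wells along its y, all at x = 0: diameter 38 mm at y = -116 mm, 50 at -57, 62 at +14, 74 at +97. Each is 28 mm deep (flat grey floor 12 mm above the worktop), mouth chamfered 4 mm, and 8 mm wider than its own canister.
- white_canister_centre (a point): Centre of a steel canister with a white lid, 54 mm diameter, 100 mm tall, standing loose on the worktop on the right-hand side; leave it there.
- black_canister_centre (a point): Centre of a steel canister with a black lid, 66 mm diameter, 110 mm tall, already standing in the 74 mm well of the stand (its top 122 mm above the worktop); leave it there.

How it is judged:
By the outcome, as a careful person would: the job done as asked, in the order asked, and still so for the second after the job is handed in, with the robot touching nothing.
It also fails if it takes over 38 s, if anything falls off the work surface, if the arm or the gripper's body presses on something with over 40 N, if the wrist force passes 120 N, or if a joint passes its speed limit or range.

## Working session

There is one attempt and no reset: what is moved stays moved. The work goes in short steps, Python scripts to look and compute and a tool call to move; the robot and the scene stay as the last step left them, time stands still between calls to the robot, and variables do not carry over. Pictures are saved under pics/ and viewed, about 8 in all and at most 12, crops included, and the job is handed in when it is done.

Besides the shell and the picture viewer there is one more tool, called by a JSON object that holds its "name" and its "arguments", one argument or row to a line. servo_tool: Moves the arm, as the interface text tells. Its arguments: {"type":"object","properties":{"targets":{"type":"array","items":{"type":"object","properties":{"gripper":{"type":"number"},"dp":{"type":"array","items":{"type":"number"}},"rot":{"type":"array","items":{"type":"number"}}}}}},"required":["targets"]}

```bash
mkdir -p pics
cat > h.py <<'E'
from bench import *
import numpy as np, cv2
from scipy.spatial.transform import Rotation as R
def ray(m,px):
    K=np.array(m["camera_matrix"],float);d=np.array(m["dist_coeffs"],float)
    u=cv2.undistortPoints(np.array([[px]],float),K,d)[0,0]
    Rm=cv2.Rodrigues(np.array(m["rvec"],float))[0];t=np.array(m["tvec"],float).ravel()
    return -Rm.T@t, Rm.T@np.array([u[0],u[1],1.])
def onz(m,px,z):
    o,d=ray(m,px);return o+d*(z-o[2])/d[2]
def proj(m,p):
    return cv2.projectPoints(np.array(p,float).reshape(-1,3),np.array(m["rvec"],float),np.array(m["tvec"],float),np.array(m["camera_matrix"],float),np.array(m["dist_coeffs"],float))[0].reshape(-1,2)
def tool(p):
    s=get_state();q=s["orientation"];r=R.from_quat([q[1],q[2],q[3],q[0]])
    return r.inv().apply(np.array(p)-s["tool_pos"])
E
python3 - <<'E'
from h import *
np.set_printoptions(precision=4,suppress=True)
s=get_state();print(s["clock"],s["tool_pos"],s["orientation"],s["grip_width"])
ims=[]
for c in("side","top"):
    im=read_camera(c);cv2.imwrite(f"pics/{c}0.png",im);m=camera_model(c)
    for t,z in(("green_canister_centre",.05),("white_canister_centre",.05),("black_canister_centre",.067),("stand",.04)):
        for r in recognise(t,c)[:2]:print(c,t,r["pixel"],round(r["confidence"],2),onz(m,r["pixel"],z))
    print(c,ray(m,(256,192)))
E
```

```text
0.0 [ 0.149  -0.6064  0.2305] [-0.0008  0.9928  0.1201 -0.0001] 0.08559688355237145
side green_canister_centre [313.3, 133.1] 0.87 [ 0.4785 -0.4053  0.05  ]
side black_canister_centre [205.0, 250.1] 0.66 [0.5725 0.2684 0.067 ]
side stand [223.3, 253.0] 0.61 [0.5487 0.2347 0.04  ]
side (array([0.3152, 0.8454, 0.5696]), array([ 0.2304, -0.8278, -0.5119]))
top green_canister_centre [409.2, 239.0] 0.64 [ 0.4668 -0.364   0.05  ]
top white_canister_centre [329.2, 256.3] 0.89 [ 0.433  -0.1846  0.05  ]
top white_canister_centre [409.5, 239.3] 0.3 [ 0.4662 -0.3647  0.05  ]
top black_canister_centre [113.2, 198.0] 0.97 [0.5676 0.2806 0.067 ]
top stand [178.8, 191.4] 0.82 [0.5834 0.1449 0.04  ]
top (array([ 0.461 , -0.0058,  0.885 ]), array([ 0.1383, -0.0258, -0.9902]))
```

View pics/top0.png

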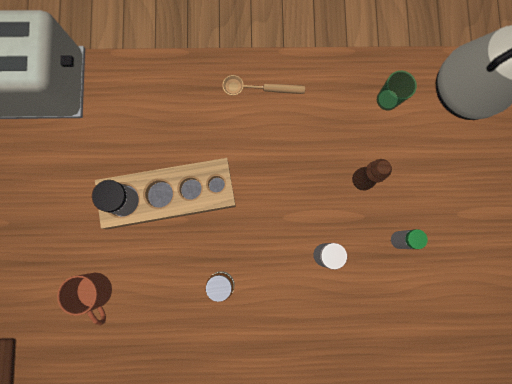

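View pics/side0.png

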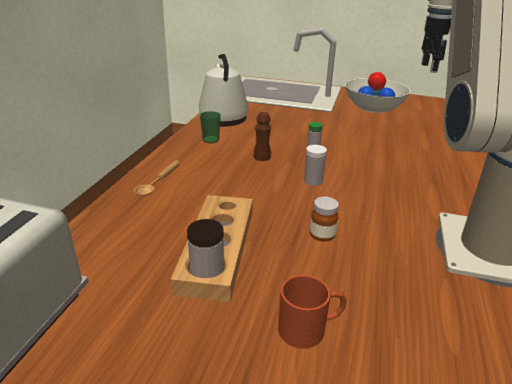

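The top view shows the green lid at (417,239), the white lid at (334,256), and the stand with corners near (96,180), (228,159), (235,206) and (101,227). Its wells are at about (216,184), (191,188) and (160,194), and the black canister is in the fourth. The side view agrees with this. Next I'll refine by segmentation.

Run:
```python
from h import *
from scipy.optimize import least_squares
np.set_printoptions(precision=4,suppress=True)
im=cv2.imread("pics/top0.png");m=camera_model("top");hsv=cv2.cvtColor(im,cv2.COLOR_BGR2HSV)
def cen(mask,x0,y0,x1,y1):
    mm=np.zeros_like(mask);mm[y0:y1,x0:x1]=mask[y0:y1,x0:x1]
    n,l,st,c=cv2.connectedComponentsWithStats(mm);i=1+np.argmax(st[1:,4]);return c[i],st[i],l==i
c,st,_=cen(cv2.inRange(hsv,(45,100,50),(85,255,255)),400,225,435,255)
print("green",c,st,onz(m,c,.1))
c,st,_=cen(cv2.inRange(hsv,(0,0,190),(180,50,255)),315,238,355,275);print("white",c,st,onz(m,c,.1))
grey=cv2.inRange(hsv,(0,0,0),(180,70,150))
pts=[];
for y,b in((-.116,(206,174,227,195)),(-.057,(178,175,204,203))):
    c,st,_=cen(grey,*b);print("well",y,c,st,onz(m,c,.012))
print("hsv wood",hsv[170,200],hsv[212,200],"table",hsv[240,200],hsv[150,200])
# stand rim by hue/value
cv2.imwrite("pics/crop.png",cv2.resize(im[150:235,85:245],None,fx=5,fy=5,interpolation=cv2.INTER_CUBIC))
```

```text
green [416.3134 238.9224] [406 229  22  20 335] [ 0.4663 -0.3576  0.1   ]
white [333.793  255.7246] [322 243  25  26 512] [ 0.4356 -0.1834  0.1   ]
well -0.116 [216.2951 184.5355] [209 177  16  16 183] [0.6021 0.0633 0.012 ]
well -0.057 [190.7222 189.0247] [181 179  21  21 324] [0.5926 0.1224 0.012 ]
hsv wood [ 17 103 196] [ 17 109  84] table [ 13 143 146] [ 12 141 150]
```

View pics/crop.png

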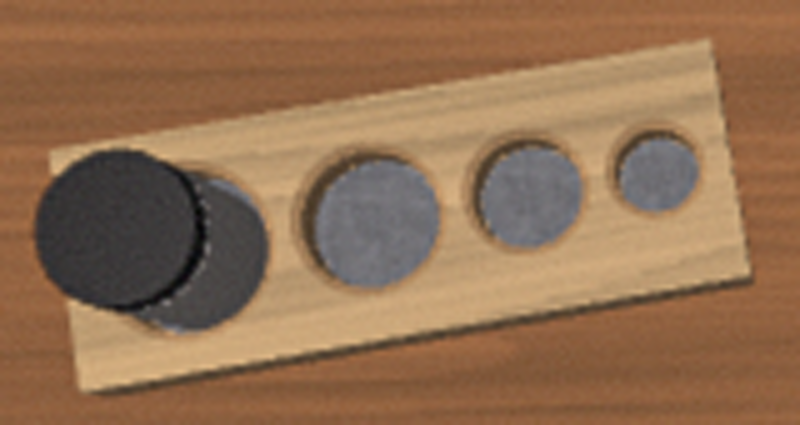

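Run:
```python
from h import *
from scipy.optimize import least_squares
np.set_printoptions(precision=4,suppress=True)
m=camera_model("top")
px=np.array([(50,152),(711,40),(750,275),(82,390)])/5+[85-.4,150-.4]
# corners: stand (x up-image +, y left +)
obj=np.array([[.055,.15,.04],[.055,-.15,.04],[-.055,-.15,.04],[-.055,.15,.04]])
f=lambda v:(proj(m,obj@R.from_rotvec([0,0,v[2]]).as_matrix().T+[v[0],v[1],0])-px).ravel()
r=least_squares(f,[.58,.17,-.1]);print(r.x,r.fun)
Rz=R.from_rotvec([0,0,r.x[2]]).as_matrix()
for y in(-.116,-.057,.014,.097):print(y,Rz@[0,y,0]+[r.x[0],r.x[1],0], proj(m,Rz@[0,y,.04]+[r.x[0],r.x[1],0]))
print(tool([.465,-.357,.22]))
mw=camera_model("wrist");o,d=ray(mw,(256,192));print("wristcam",o,d,mw["camera_matrix"][0][0])
```

```text
[0.5822 0.1762 0.1548] [-0.211  -0.4443  0.1431 -0.3128  0.4909  0.1753 -0.4079  0.5286]
-0.116 [0.6001 0.0616 0.    ] [[216.0541 183.3983]]
-0.057 [0.591  0.1199 0.    ] [[190.0196 187.8433]]
0.014 [0.5801 0.19   0.    ] [[158.4838 193.2289]]
0.097 [0.5673 0.272  0.    ] [[121.3378 199.5745]]
[ 0.3664 -0.1674  0.0113]
wristcam [ 0.2304 -0.5861  0.3738] [-0.3274 -0.0654 -0.9428] 318.97981935629053
```

{"name": "servo_tool", "arguments": {
  "targets": [
    {"gripper": 0.085,"dp": [0.056,-0.026,0],"rot": [0,0,0]},
    {"gripper": 0.085,"dp": [0.112,-0.051,0],"rot": [0,0,0]},
    {"gripper": 0.085,"dp": [0.168,-0.077,0.005],"rot": [0,0,0]},
    {"gripper": 0.085,"dp": [0.224,-0.102,0.01],"rot": [0,0,0]},
    {"gripper": 0.085,"dp": [0.28,-0.128,0.02],"rot": [0,0,0]}
  ]
}}

```text
clock: 1.12
tool_pos: [0.3921, -0.4149, 0.2118]
orientation: [0.001, 0.993, 0.12, 0.0]
force: [-0.0, -0.8, 0.6]
grip_width: 0.0851
```

Run:
```python
from h import *
np.set_printoptions(precision=4,suppress=True)
s=get_state();print(s["clock"],s["tool_pos"],s["force"],s["joint_velocities"])
m=camera_model("wrist");im=read_camera("wrist");cv2.imwrite("pics/w1.png",im)
for r in recognise("green_canister_centre","wrist"):print(r,onz(m,r["pixel"],.05))
hsv=cv2.cvtColor(im,cv2.COLOR_BGR2HSV);mk=cv2.inRange(hsv,(45,100,50),(85,255,255))
n,l,st,c=cv2.connectedComponentsWithStats(mk)
for i in range(1,n):
    if st[i,4]>100:print(st[i],c[i],onz(m,c[i],.1))
print("tool",tool([.465,-.357,.16]), proj(m,[.465,-.357,.1]))
```

```text
1.125 [ 0.3921 -0.4149  0.2118] [-0.0255 -0.7996  0.5873] [ 0.8693  0.1268  0.0312 -0.0004 -0.1587  0.8611]
{'pixel': [216.3, 78.4], 'confidence': 0.67} [ 0.4654 -0.3551  0.05  ]
[ 186   48   55   56 2411] [213.2771  75.5844] [ 0.4681 -0.3588  0.1   ]
tool [ 0.0823 -0.0359  0.0506] [[210.1104  79.2454]]
```

View pics/w1.png

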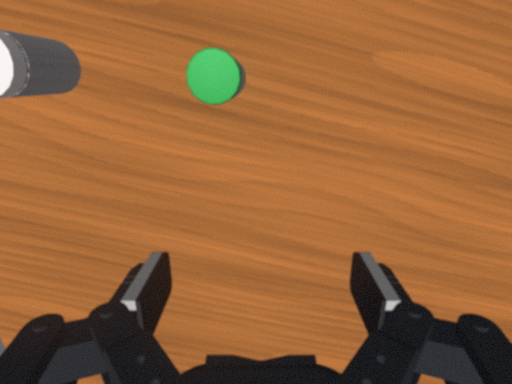

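The green lid is at (213,76), well clear of the white canister at the left edge. I'll go above it and look again.

{"name": "servo_tool", "arguments": {
  "targets": [
    {"gripper": 0.085,"dp": [0.045,-0.02,0.02],"rot": [0,0,0]},
    {"gripper": 0.085,"dp": [0.086,-0.037,0.05],"rot": [0,0,0]},
    {"gripper": 0.085,"dp": [0.086,-0.037,0.06],"rot": [0,0,0]},
    {"gripper": 0.085,"dp": [0.086,-0.037,0.06],"rot": [0,0,0]}
  ]
}}

```text
clock: 1.72
tool_pos: [0.4675, -0.3551, 0.1499]
orientation: [-0.001, 0.992, 0.123, -0.001]
force: [-0.6, 0.2, 1.2]
grip_width: 0.0848
```

Run:
```python
from h import *
np.set_printoptions(precision=4,suppress=True)
s=get_state();print(s["clock"],s["tool_pos"],s["force"],s["joint_velocities"])
m=camera_model("wrist");im=read_camera("wrist");cv2.imwrite("pics/w2.png",im)
hsv=cv2.cvtColor(im,cv2.COLOR_BGR2HSV);mk=cv2.inRange(hsv,(45,100,50),(85,255,255))
n,l,st,c=cv2.connectedComponentsWithStats(mk)
for i in range(1,n):
    if st[i,4]>100:p=onz(m,c[i],.1);print(st[i],c[i],p,tool([p[0],p[1],.046]))
```

```text
1.725 [ 0.4675 -0.3551  0.1499] [-0.5769  0.1878  1.1685] [-0.02   -0.0267 -0.0137  0.0013  0.0069  0.0017]
[ 237  181   61   62 3005] [266.9148 211.6206] [ 0.4704 -0.3575  0.1   ] [0.0022 0.0026 0.1047]
```

View pics/w2.png

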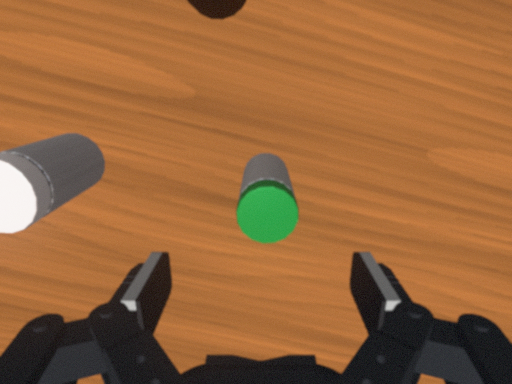

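The lid at (267,212) is nearly centred between the open pads, so I descend and grip.

{"name": "servo_tool", "arguments": {
  "targets": [
    {"gripper": 0.085,"dp": [0.001,0.002,0.04],"rot": [0,0,0]},
    {"gripper": 0.085,"dp": [0.002,0.002,0.08],"rot": [0,0,0]},
    {"gripper": 0.085,"dp": [0.002,0.002,0.104],"rot": [0,0,0]},
    {"gripper": 0.085,"dp": [0.002,0.002,0.104],"rot": [0,0,0]},
    {"gripper": 0.03,"dp": [0.002,0.002,0.104],"rot": [0,0,0]}
  ]
}}

```text
clock: 2.4
tool_pos: [0.4704, -0.3583, 0.0483]
orientation: [-0.0, 0.993, 0.122, 0.001]
force: [-0.2, -0.4, 0.4]
grip_width: 0.0693
```

{"name": "servo_tool", "arguments": {
  "targets": [
    {"gripper": 0.03,"dp": [0,0,0],"rot": [0,0,0]},
    {"gripper": 0.03,"dp": [0,0,0],"rot": [0,0,0]},
    {"gripper": 0.03,"dp": [0,0,0],"rot": [0,0,0]},
    {"gripper": 0.03,"dp": [0,0,0],"rot": [0,0,0]},
    {"gripper": 0.03,"dp": [0,0,0],"rot": [0,0,0]}
  ]
}}

```text
clock: 3.02
tool_pos: [0.4713, -0.3592, 0.0502]
orientation: [0.001, 0.993, 0.122, 0.002]
force: [-1.4, 0.0, 6.5]
grip_width: 0.0408
```

Gripped, with an opening of 40.8 mm. Lifting now.

{"name": "servo_tool", "arguments": {
  "targets": [
    {"gripper": 0.03,"dp": [0,0,-0.03],"rot": [0,0,0]},
    {"gripper": 0.03,"dp": [0,0,-0.07],"rot": [0,0,0]},
    {"gripper": 0.03,"dp": [0,0,-0.11],"rot": [0,0,0]},
    {"gripper": 0.03,"dp": [0,0,-0.13],"rot": [0,0,0]},
    {"gripper": 0.03,"dp": [0,0,-0.13],"rot": [0,0,0]}
  ]
}}

```text
clock: 3.65
tool_pos: [0.4718, -0.3598, 0.1825]
orientation: [0.003, 0.993, 0.122, 0.003]
force: [0.4, 0.1, -1.4]
grip_width: 0.0408
```

Run:
```python
from h import *
np.set_printoptions(precision=4,suppress=True)
s=get_state();print(s["clock"],s["tool_pos"],s["force"],s["grip_width"],s["joints"])
print(tool([.591,.120,.18]))
```

```text
3.65 [ 0.4718 -0.3598  0.1825] [ 0.3771  0.1289 -1.3928] 0.040801981957414545 [-0.672   0.4332  1.744   0.001   0.956   0.6535]
[ 0.2319 -0.4366  0.0011]
```

{"name": "servo_tool", "arguments": {
  "targets": [
    {"gripper": 0.03,"dp": [0.015,-0.029,0],"rot": [0,0,0]},
    {"gripper": 0.03,"dp": [0.038,-0.072,0],"rot": [0,0,0]},
    {"gripper": 0.03,"dp": [0.063,-0.12,0],"rot": [0,0,0]},
    {"gripper": 0.03,"dp": [0.09,-0.17,0],"rot": [0,0,0]},
    {"gripper": 0.03,"dp": [0.117,-0.22,0],"rot": [0,0,0]}
  ]
}}

```text
clock: 4.28
tool_pos: [0.5315, -0.1161, 0.1806]
orientation: [0.002, 0.993, 0.122, 0.002]
force: [0.3, -0.1, -2.8]
grip_width: 0.0408
```

Run:
```python
from h import *
np.set_printoptions(precision=4,suppress=True)
s=get_state();print(s["clock"],s["tool_pos"],s["force"],s["grip_width"])
print(tool([.591,.120,.18]))
```

```text
4.275 [ 0.5315 -0.1161  0.1806] [ 0.2695 -0.1092 -2.7654] 0.04080042186013089
[ 0.1149 -0.2147 -0.    ]
```

{"name": "servo_tool", "arguments": {
  "targets": [
    {"gripper": 0.03,"dp": [0.022,-0.04,0],"rot": [0,0,0]},
    {"gripper": 0.03,"dp": [0.045,-0.085,0],"rot": [0,0,0]},
    {"gripper": 0.03,"dp": [0.065,-0.125,0],"rot": [0,0,0]},
    {"gripper": 0.03,"dp": [0.075,-0.145,0],"rot": [0,0,0]},
    {"gripper": 0.03,"dp": [0.075,-0.145,0],"rot": [0,0,0]}
  ]
}}

```text
clock: 4.9
tool_pos: [0.5686, 0.0442, 0.179]
orientation: [0.002, 0.992, 0.123, 0.002]
force: [-1.0, -0.8, -1.9]
grip_width: 0.0411
```

Run:
```python
from h import *
np.set_printoptions(precision=4,suppress=True)
s=get_state();print(s["clock"],s["tool_pos"],s["orientation"],s["force"],s["grip_width"],s["joint_velocities"])
m=camera_model("wrist");im=read_camera("wrist");cv2.imwrite("pics/w3.png",im)
print(tool([.591,.120,.18]))
for p in([.6001,.0616],[.591,.1199],[.5801,.19]):print(proj(m,[p+[.04],p+[.012]]))
```

```text
4.9 [0.5686 0.0442 0.179 ] [0.0023 0.9924 0.1232 0.0016] [-1.0341 -0.8256 -1.8853] 0.04109830097992246 [-0.0387 -0.0088  0.0109 -0.0116  0.0053 -0.0171]
[ 0.0407 -0.069  -0.0012]
[[250.4202 138.6499]
 [251.1478 133.6702]]
[[183.6966 132.6974]
 [190.1813 128.2013]]
[[103.1315 125.644 ]
 [116.5341 121.7175]]
```

View pics/w3.png

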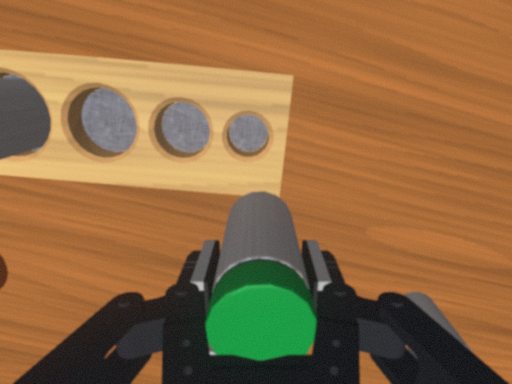

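The stand is in view: the 50 mm well's rim is centred at about (180,128), the small well's at (247,133), and the held canister's bottom edge is at about (262,193). The wells sit about 4 px from the prediction. I'll measure the well and the canister in this one picture so the calibration bias cancels.

Run:
```python
from h import *
from scipy.optimize import least_squares
np.set_printoptions(precision=4,suppress=True)
im=cv2.imread("pics/w3.png");m=camera_model("wrist");s=get_state();tp=np.array(s["tool_pos"])
q=s["orientation"];r=R.from_quat([q[1],q[2],q[3],q[0]]);M=r.as_matrix();print("tilt axis z",M[:,2])
rim=lambda a,b,c,d:onz(m,((a+b)/2,(c+d)/2),.04)
hsv=cv2.cvtColor(im,cv2.COLOR_BGR2HSV)
print("hsv wood/chamfer/floor row 128:",[tuple(hsv[128,x]) for x in range(143,170,3)])
S=hsv[:,:,1].astype(int);wood=cv2.inRange(hsv,(10,60,170),(30,125,255))
sub=np.zeros_like(wood);sub[60:190,0:290]=255-wood[60:190,0:290]
n,l,st,c=cv2.connectedComponentsWithStats(sub)
for i in range(1,n):
    if 500<st[i,4]<8000:print("hole",st[i],c[i],onz(m,c[i],.04))
g=cv2.inRange(hsv,(45,100,30),(85,255,255));ys,xs=np.where(g);print("lid bbox",xs.min(),xs.max(),ys.min(),ys.max())
t=np.linspace(0,2*np.pi,100)
for nm,z in(("bottom",.050),("lidbase",-.033),("top",-.050)):
    P=tp+(np.c_[.021*np.cos(t),.021*np.sin(t),z+0*t])@M.T
    u=proj(m,P);print(nm,u.min(0),u.max(0))
o=im.copy()
for z in(.050,-.050):
    u=proj(m,tp+(np.c_[.021*np.cos(t),.021*np.sin(t),z+0*t])@M.T);cv2.polylines(o,[np.int32(u)],True,(0,0,255),1)
cv2.polylines(o,[np.int32(proj(m,np.c_[.591+.029*np.cos(t),.1199+.029*np.sin(t),.04+0*t]))],True,(255,0,0),1)
cv2.imwrite("pics/w3o.png",cv2.resize(o[60:384,130:390],None,fx=2.2,fy=1.8))
```

```text
tilt axis z [ 0.0036 -0.0045 -1.    ]
hsv wood/chamfer/floor row 128: [(np.uint8(19), np.uint8(116), np.uint8(227)), (np.uint8(19), np.uint8(116), np.uint8(230)), (np.uint8(16), np.uint8(131), np.uint8(195)), (np.uint8(16), np.uint8(126), np.uint8(180)), (np.uint8(16), np.uint8(125), np.uint8(104)), (np.uint8(15), np.uint8(126), np.uint8(95)), (np.uint8(12), np.uint8(67), np.uint8(110)), (np.uint8(131), np.uint8(15), np.uint8(140)), (np.uint8(135), np.uint8(12), np.uint8(131))]
hole [ 125   60  165   16 1310] [233.1695  64.6779] [0.6562 0.0887 0.04  ]
hole [   0   66   53   96 3879] [ 22.0067 117.7422] [0.5699 0.2601 0.04  ]
hole [  59   83   80   81 4744] [ 98.3914 122.5291] [0.5817 0.1933 0.04  ]
hole [ 148   98   64   65 3103] [179.5421 130.0558] [0.5922 0.1228 0.04  ]
hole [ 222  111   52   52 1926] [247.418  136.8588] [0.6008 0.0634 0.04  ]
hole [   0  174  186   16 1620] [ 66.6117 184.0951] [0.5172 0.2177 0.04  ]
lid bbox 180 319 261 380
bottom [229.9694 184.3299] [293.9406 243.1642]
lidbase [211.7615 250.5638] [313.8179 335.5488]
top [205.0435 275.9072] [321.1509 368.6898]
```

View pics/w3o.png

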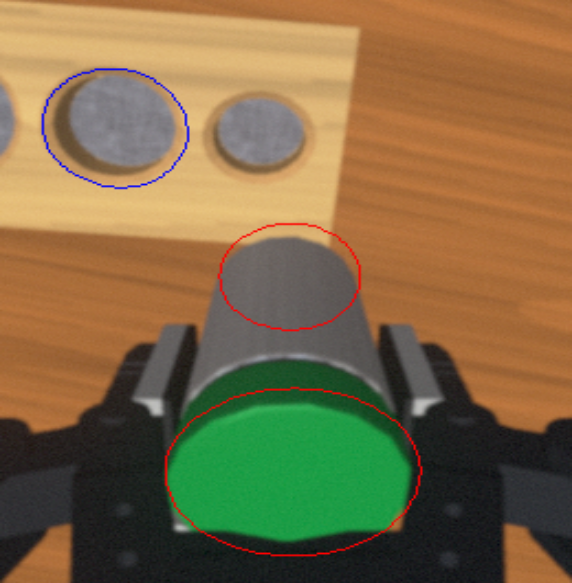

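In the grip the canister sits about 5 mm toward tool -x. By the wrist camera the well is at (0.592, 0.1225). I'll go over it with that correction, come down to just above the mouth and look again.

{"name": "servo_tool", "arguments": {
  "targets": [
    {"gripper": 0.03,"dp": [0.024,-0.036,0],"rot": [0,0,0]},
    {"gripper": 0.03,"dp": [0.045,-0.067,0.01],"rot": [0,0,0]},
    {"gripper": 0.03,"dp": [0.0475,-0.071,0.04],"rot": [0,0,0]},
    {"gripper": 0.03,"dp": [0.0475,-0.071,0.074],"rot": [0,0,0]},
    {"gripper": 0.03,"dp": [0.0475,-0.071,0.076],"rot": [0,0,0]}
  ]
}}

```text
clock: 5.58
tool_pos: [0.5949, 0.1216, 0.0999]
orientation: [0.003, 0.992, 0.122, -0.002]
force: [-0.4, -0.0, -2.4]
grip_width: 0.041
```

{"name": "servo_tool", "arguments": {
  "targets": [
    {"gripper": 0.03,"dp": [0,0,0],"rot": [0,0,0]}
  ]
}}

```text
clock: 5.7
tool_pos: [0.5954, 0.1208, 0.1005]
orientation: [0.003, 0.993, 0.122, -0.001]
force: [0.1, -0.2, -1.1]
grip_width: 0.0407
```

Run:
```python
from h import *
np.set_printoptions(precision=4,suppress=True)
s=get_state();tp=np.array(s["tool_pos"]);print(s["clock"],tp,s["orientation"],s["force"],s["grip_width"])
m=camera_model("wrist");im=read_camera("wrist")
q=s["orientation"];M=R.from_quat([q[1],q[2],q[3],q[0]]).as_matrix()
t=np.linspace(0,2*np.pi,100);o=im.copy()
for off,col in(((-.005,-.0007),(0,0,255)),):
    for z in(.050,-.050):
        cv2.polylines(o,[np.int32(proj(m,tp+(np.c_[off[0]+.021*np.cos(t),off[1]+.021*np.sin(t),z+0*t])@M.T))],True,col,1)
cv2.polylines(o,[np.int32(proj(m,np.c_[.592+.029*np.cos(t),.1225+.029*np.sin(t),.04+0*t]))],True,(255,0,0),1)
cv2.imwrite("pics/w4.png",np.hstack([cv2.resize(x[90:384,150:370],None,fx=1.8,fy=2) for x in(im,o)]))
```

```text
5.7 [0.5954 0.1208 0.1005] [ 0.0028  0.9926  0.1217 -0.0015] [ 0.0891 -0.2207 -1.0563] 0.04074408103600115
```

View pics/w4.png

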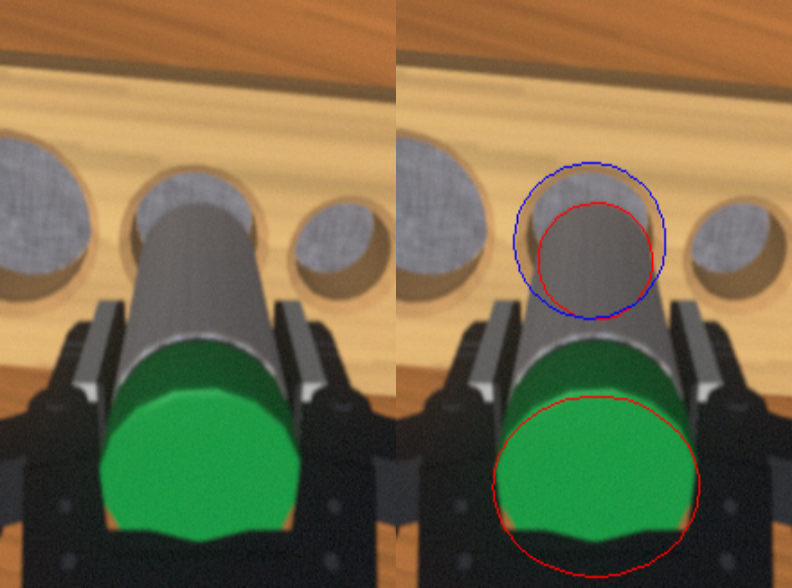

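The canister bottom overlaps the mouth, with the rim's centre about 1.5 mm to the left of it and 2.4 mm ahead. I'll correct that and lower slowly.

{"name": "servo_tool", "arguments": {
  "targets": [
    {"gripper": 0.03,"dp": [0.0024,-0.0015,0],"rot": [0,0,0]},
    {"gripper": 0.03,"dp": [0.0024,-0.0015,0.004],"rot": [0,0,0]},
    {"gripper": 0.03,"dp": [0.0024,-0.0015,0.01],"rot": [0,0,0]},
    {"gripper": 0.03,"dp": [0.0024,-0.0015,0.016],"rot": [0,0,0]},
    {"gripper": 0.03,"dp": [0.0024,-0.0015,0.018],"rot": [0,0,0]}
  ]
}}

```text
clock: 6.38
tool_pos: [0.5966, 0.1226, 0.0818]
orientation: [0.003, 0.993, 0.122, -0.002]
force: [0.0, 0.1, -1.5]
grip_width: 0.0407
```

{"name": "servo_tool", "arguments": {
  "targets": [
    {"gripper": 0.03,"dp": [0.001,0,0.004],"rot": [0,0,0]},
    {"gripper": 0.03,"dp": [0.001,0,0.008],"rot": [0,0,0]},
    {"gripper": 0.03,"dp": [0.001,0,0.012],"rot": [0,0,0]},
    {"gripper": 0.03,"dp": [0.001,0,0.016],"rot": [0,0,0]},
    {"gripper": 0.03,"dp": [0.001,0,0.017],"rot": [0,0,0]}
  ]
}}

```text
clock: 7.0
tool_pos: [0.5973, 0.1227, 0.0644]
orientation: [0.003, 0.993, 0.122, -0.002]
force: [0.1, 0.5, -1.6]
grip_width: 0.0411
```

Still no contact. I'll go on in 1 mm steps until it touches the floor of the well.

{"name": "servo_tool", "arguments": {
  "targets": [
    {"gripper": 0.03,"dp": [0,0,0.001],"rot": [0,0,0]},
    {"gripper": 0.03,"dp": [0,0,0.002],"rot": [0,0,0]},
    {"gripper": 0.03,"dp": [0,0,0.003],"rot": [0,0,0]},
    {"gripper": 0.03,"dp": [0,0,0.003],"rot": [0,0,0]}
  ]
}}

```text
clock: 7.5
tool_pos: [0.5975, 0.1228, 0.0622]
orientation: [0.003, 0.993, 0.122, -0.002]
force: [-2.1, -0.9, 4.8]
grip_width: 0.0409
```

Contact came at z = 0.0622, as predicted, with force 4.8 N. Releasing.

{"name": "servo_tool", "arguments": {
  "targets": [
    {"gripper": 0.046,"dp": [0,0,0],"rot": [0,0,0]},
    {"gripper": 0.055,"dp": [0,0,0],"rot": [0,0,0]},
    {"gripper": 0.075,"dp": [0,0,0],"rot": [0,0,0]},
    {"gripper": 0.085,"dp": [0,0,0],"rot": [0,0,0]},
    {"gripper": 0.085,"dp": [0,0,0],"rot": [0,0,0]}
  ]
}}

```text
clock: 8.12
tool_pos: [0.5975, 0.1228, 0.0622]
orientation: [0.003, 0.993, 0.122, -0.002]
force: [0.7, 0.1, -0.2]
grip_width: 0.0848
```

{"name": "servo_tool", "arguments": {
  "targets": [
    {"gripper": 0.085,"dp": [0,0,-0.02],"rot": [0,0,0]},
    {"gripper": 0.085,"dp": [0,0,-0.05],"rot": [0,0,0]},
    {"gripper": 0.085,"dp": [0,0,-0.09],"rot": [0,0,0]},
    {"gripper": 0.085,"dp": [0,0,-0.13],"rot": [0,0,0]},
    {"gripper": 0.085,"dp": [0,0,-0.15],"rot": [0,0,0]}
  ]
}}

```text
clock: 8.75
tool_pos: [0.5993, 0.124, 0.2164]
orientation: [0.003, 0.993, 0.122, 0.0]
force: [0.1, 0.2, 0.4]
grip_width: 0.0851
```

{"name": "servo_tool", "arguments": {
  "targets": [
    {"gripper": 0.085,"dp": [-0.05,0,0],"rot": [0,0,0]},
    {"gripper": 0.085,"dp": [-0.1,0,0],"rot": [0,0,0]},
    {"gripper": 0.085,"dp": [-0.14,0.04,0],"rot": [0,0,0]},
    {"gripper": 0.085,"dp": [-0.15,0.08,0],"rot": [0,0,0]},
    {"gripper": 0.085,"dp": [-0.15,0.08,0],"rot": [0,0,0]}
  ]
}}

```text
clock: 9.38
tool_pos: [0.473, 0.0082, 0.2184]
orientation: [0.003, 0.993, 0.12, 0.001]
force: [0.3, 0.4, 0.1]
grip_width: 0.085
```

Run:
```python
from h import *
np.set_printoptions(precision=4,suppress=True)
s=get_state();print(s["clock"],s["tool_pos"],s["force"],s["grip_width"])
ims=[]
for c in("side","top"):
    im=read_camera(c);m=camera_model(c)
    for t,z in(("green_canister_centre",.062),("white_canister_centre",.05),("black_canister_centre",.067)):
        for r in recognise(t,c)[:1]:print(c,t,r["pixel"],round(r["confidence"],2),onz(m,r["pixel"],z))
    ims.append(im)
hsv=cv2.cvtColor(ims[1],cv2.COLOR_BGR2HSV);mk=cv2.inRange(hsv,(45,100,50),(85,255,255))
n,l,st,c=cv2.connectedComponentsWithStats(mk)
for i in range(1,n):
    if st[i,4]>100:print(st[i],c[i],onz(m,c[i],.112))
cv2.imwrite("pics/end.png",np.hstack([cv2.resize(ims[0][150:320,150:350],None,fx=2,fy=2),cv2.resize(ims[1][150:320,80:280],None,fx=2,fy=2)]))
```

```text
9.375 [0.473  0.0082 0.2184] [0.262  0.386  0.0968] 0.08502597369398954
side green_canister_centre [223.1, 203.0] 0.86 [0.6002 0.0943 0.062 ]
side white_canister_centre [314.9, 161.7] 0.81 [ 0.4402 -0.2038  0.05  ]
top green_canister_centre [187.0, 181.8] 0.86 [0.6011 0.1232 0.062 ]
top white_canister_centre [326.7, 252.5] 0.89 [ 0.4413 -0.1795  0.05  ]
top black_canister_centre [111.2, 197.9] 0.77 [0.5679 0.2849 0.067 ]
[379  90  21  18 250] [387.596  98.952] [ 0.7653 -0.3121  0.112 ]
[175 173  20  18 272] [185.0662 181.3088] [0.5937 0.1193 0.112 ]
```

View pics/end.png

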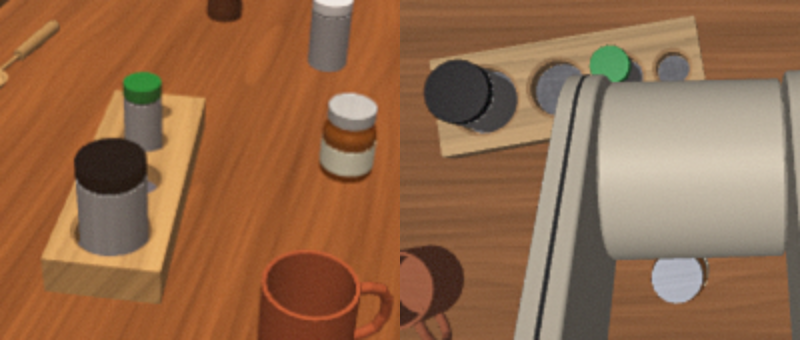

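The green canister stands upright in the 50 mm well, its lid at (0.594, 0.119) when read at the seated height of 0.112 m. The black canister and the white one are still in place.

```bash
python3 -c "
from bench import *
print(close_job())"
```

```text
the job is handed in; nothing more can be done
None
```

The green-lidded canister is standing upright in the 50 mm well, the one made for its diameter. I lowered it in slowly until it touched the floor of the well, let go and backed the arm clear. The job was handed in at about 9.7 s of the 38 s allowed.

**Seating:** it touched the floor with the tool at z = 0.0622 m, as predicted for fully down. Contact force was about 5 N, and nothing touched on the way in.

**Position:** the final top picture puts the lid at (0.594, 0.119) m. The well measured (0.591, 0.120) m from the top camera and (0.592, 0.1225) m from the wrist camera, so the two cameras differed by up to 3 mm. I went by the wrist camera.

**Other canisters:** the white and black ones look unmoved in the final side and top pictures. The network's readings for them shifted by up to about 1 cm, because the arm partly hid the view and the pixel readings are noisy.

**Network reading that disagreed:** the side camera's network put the green canister at y = 0.094 m. It marks the middle of the visible part, near the lid, and I read that at half the canister's height. The pictures themselves show it in the right well.

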